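# Vent the board oven: set the dial, then hold the sprung lid ajar

### The arm

A 6-joint arm with a two-finger parallel gripper is mounted at the origin on the work surface. World frame = base frame: x ahead of the robot, y to its left, z up, the work surface at z = 0. Lengths are in m, angles in degrees, forces in N, time in s.
With the tool pointing down it reaches from about 0.25 to 0.725 m from the base axis. Payload 9.7 kg.
Tool frame: the origin (TCP) lies at the very end of the fingers, on their centre line; the grasp point (between the pads) lies 19 mm behind it; z points along the fingers, y is the line along which they close (so a half turn about z gives the same grasp; the last joint's range is limited). The gripper opens to 85 mm and grips with 20 to 120 N. Pads are 22 mm wide; open, the fingers measure 114 mm over their backs; the gripper's body (76 mm by 85 mm) begins 54 mm behind the grasp point. The pads swing forward as they close: fully open they stand 13 mm farther back than shut.
Start: joints at [-72.938, 4.979, 10.078, 95.1, 0, 90], TCP at [0.161, -0.526, 0.231] pointing down, gripper open.
Joint ranges: [-179.16, 179.16], [-48.56, 103.87], [-65.8, 70.77], [-126.05, 130.52], [-82.76, 87.17], [-180, 180]. Speed limits (degrees/s): [127.2, 127.2, 147.25, 180, 180, 180].

### API

Orientations are given as [roll, pitch, yaw] about the fixed x, y, z axes, in that order (R = Rz(yaw) Ry(pitch) Rx(roll)).
In Python, from workcell import telemetry, optics, workorder gives the robot as it stands.
- The arm moves only by the shell command python3 -m handwheel 'ROWS' [FORCE]. ROWS is JSON, a list of rows, each an object of numbers: "tx", "ty", "tz": the shift along the tool's x, y, z in m; "ax", "ay", "az": the turn, a rotation vector about the tool's x, y, z in degrees; "jaw": the gripper command: -1 is shut, 1 is fully open, values between are in proportion. A call has exactly 10 rows; each row shifts and turns the commanded pose from where the row before left it, along the tool's axes as they then stand; what a row does not reach is not made up. A row lasts 1/8 s, in which the tool goes at most 62.5 mm and 10.7 degrees, less where a joint would pass 70% of its speed; a pose out of reach is approached as far as the arm can. A call is refused whole if a number of a shift passes 0.0625 or a number of a turn 10.7, either way. A call with a gripper value outside its range is refused whole. The fingers move at their own pace and stop on an object; FORCE is the grip in N (left out, the last holds). Time passes only in rows, so rows that do not move let the fingers close, or fill a call up. It gives the time, the measured TCP pose, the force, the opening and the grip force at its end, in the units of the state.
- telemetry.get_obs(): the state, without advancing time (a new reading comes with each control period).
- optics.camera(name): name is "side" or "top"; returns a dict with "color" (400x640x3 uint8, red, green, blue), "K" (3x3 intrinsics, pixels), "extrinsics" (4x4, takes a point from camera to world coordinates). Camera axes: x right, y down, z forward; pixel columns grow to the right and rows downward; lengths in m; the calibration is good to about 2 mm. A picture is of the moment at which its call begins. There is no depth.
- workorder.job_done(): hands the job in; it is judged then, once.
The state is a dict: "time": time; "q": joint angles; "qd": joint speeds; "joint_efforts": joint torques, N m; "ee_pos": TCP position; "tcp_rot": TCP orientation; "wrist_force": force on the tool from outside, world axes, zero at the start; "torque": the same for the moment, N m; "opening": finger opening in m; "grasp_force": force on a finger pad.
Only numpy, scipy, OpenCV 4.12 (cv2) and the standard library are available. Lean on these libraries where they do the work, as an engineer would, in place of code of your own. Each camera call takes 0.05 s, during which the arm holds its last target. There are 200 camera calls.

### The job

Vent the small board oven on the repair bench: with its lid still shut, turn the black dial until its nose points at the little steel tab beside the scale. Then lift the sprung lid until it lines up with the slanted gauge arm at its left edge, and finish while still holding it there with the gripper, because it falls shut if let go. Do not shift the gauge arm, and leave the phone, the jar and the screwdriver alone.

Things in the scene. Friction and masses are not known exactly. Their poses are not given: they have to be found in the camera images.
- oven: White bench oven for circuit boards, 240 (x) x 340 (y) x 70 mm high, fixed to the bench. Origin at the centre of its underside; its x points away from its front face, y to its left, z up. The lid covers its left part (y -45 to +145 mm), the dial stands on the flat deck on its right part (70 mm high, at x -35, y -112.5 mm).
- dial (a joint): Angle of the dial on its upright axis, rad: 0 when the nose points along the oven's +x, growing clockwise seen from above; it can turn from -2.4 to 2.4. Friction 0.04 N m keeps it where it is left. It always starts anticlockwise of the tab, 0.5 to 1.45 rad short of it.
- dial_grip (a point): Point on the dial's axis at the height to grip it, 101 mm above the bench. The dial is a black disc 52 mm across and 8 mm high on the deck, with an upright bar grip 44 mm long (along the nose direction, the x of this point), 14 mm thick (along y), its top 9 mm above this point, 40 mm above the deck.
- dial_nose (a point): Tip of the dial's nose (the small pointer at the disc's rim, under the white line on the grip), 34 mm from the dial's axis, 5 mm above the deck.
- dial_mark_tip (a point): Inner end of the small steel tab (14 x 5 x 9 mm) fixed on the deck beside the dial's scale, 34 mm from the dial's axis, 5 mm above the deck: where the nose tip has to come. Its x points outward from the dial's axis along the tab. It stands elsewhere round the scale in each episode.
- lid (a joint): Opening angle of the oven's lid, rad: 0 shut, growing as its front rises, 1.2 at most. A spring and its weight (about 0.3 kg) pull it shut: about 0.6 N m when shut, 0.9 N m at 0.8 rad, so some 3.5 to 5 N at the handle bar.
- lid_hinge (a point): Middle of the lid on its hinge line, at the lid's far edge (70 mm above the bench, 100 mm beyond the oven's centre, and 50 mm left of it). x lies in the lid's plane and points from its front edge to the hinge, y lies along the hinge, z is normal to the lid. The lid is a flat dark steel frame with a clear window, 205 mm from hinge to front, 190 mm wide, its plate 0 to 8 mm above this point.
- lid_bar (a point): Middle of the round handle bar on the lid: steel, 12 mm thick, 100 mm long between its posts, parallel to the hinge, 178 mm in front of the hinge line and 46 mm above it in the lid's frame, 38 mm above the lid's top face, so it can be pinched from above with the fingers before and behind it; it may roll between them as the lid swings.
- lid_front (a point): Middle of the front edge of the lid's top face.
- gauge (a joint): Angle of the gauge arm, rad, on the same hinge line and with the same zero as the lid: lid and arm line up when joint lid equals joint gauge. Set between 0.4 and 0.75 in each episode; it must not be moved.
- gauge_tip (a point): Upper front end of the gauge arm: a straight steel strip 190 mm long, 9 mm wide and 8 mm thick like the lid's plate, running from the hinge line forward along the lid's left edge (4 mm beside it), slanted up at the angle the lid has to be held at. Its x points along the strip towards the hinge. Beyond it stands a rod arc with ticks, fixed to the oven.
- phone: Black phone lying flat on the bench, 148 x 72 x 9 mm, left of the oven; origin at the centre of its underside. Leave it alone.
- jar: Small white jar with black cap, 44 mm across, 40 mm high, left of the oven; origin at the centre of its underside. Leave it alone.
- driver: Screwdriver lying on the bench, 160 mm long, right of the oven. Leave it alone.

How it is judged:
By the outcome, as a careful person would: the job done as asked, in the order asked, and still so for the second after the job is handed in, while the arm keeps its last pose, push and grip.
It also fails if it takes over 45 s, if anything falls off the work surface, if the arm or the gripper's body presses on something with over 40 N, if the wrist force passes 120 N, or if a joint passes its speed limit or range.

## Working session

There is one attempt and no reset: what is moved stays moved. The work goes in short steps, Python scripts to look and compute and a shell command to move; the robot and the scene stay as the last step left them, time stands still between calls to the robot, and variables do not carry over. Pictures are saved under pics/ and viewed, at most 10 in all, crops included, and the job is handed in when it is done.

```bash
mkdir -p pics; python3 - <<'E'
from workcell import telemetry, optics
import cv2
for n in("top","side"):
    c=optics.camera(n); cv2.imwrite(f"pics/{n}0.png",c["color"][:,:,::-1]); print(n,c["K"].tolist(),c["extrinsics"].round(4).tolist())
o=telemetry.get_obs();print(o)
E
```

```text
top [[366.4449674539781, 0.0, 315.9724801130865], [0.0, 366.4449674539781, 201.26048284127552], [0.0, 0.0, 1.0]] [[0.0124, -0.9908, 0.1347, 0.4772], [-0.9997, -0.0096, 0.0209, 0.0165], [-0.0194, -0.135, -0.9907, 0.8524], [0.0, 0.0, 0.0, 1.0]]
side [[398.3729868378514, 0.0, 320.77722489741205], [0.0, 398.3729868378514, 200.50624640389174], [0.0, 0.0, 1.0]] [[-0.9293, -0.2763, 0.2449, 0.368], [-0.369, 0.7162, -0.5923, 0.5669], [-0.0118, -0.6408, -0.7676, 0.774], [0.0, 0.0, 0.0, 1.0]]
{'time': 0.1, 'q': array([-7.29375769e+01,  5.00674820e+00,  1.00363598e+01,  9.50997115e+01,
       -4.13704115e-04,  9.00008489e+01]), 'qd': array([ 0.01615162, -0.06455275,  0.08006665, -0.13489894, -0.01818782,
        0.0249806 ]), 'joint_efforts': array([ 1.70621977e-03, -5.21564519e+01,  4.65654302e+01,  1.59574079e-02,
        1.95761927e-04, -1.47291433e-05]), 'ee_pos': array([ 0.16130958, -0.52557823,  0.2306419 ]), 'tcp_rot': array([-1.79929900e+02,  4.14742465e-04,  1.70615746e+01]), 'wrist_force': array([-0.39246343,  0.74919212,  0.6369237 ]), 'torque': array([-0.03815181, -0.03841018,  0.02849395]), 'grasp_force': 0.0, 'opening': 0.08567757902803573}
```

View pics/top0.png

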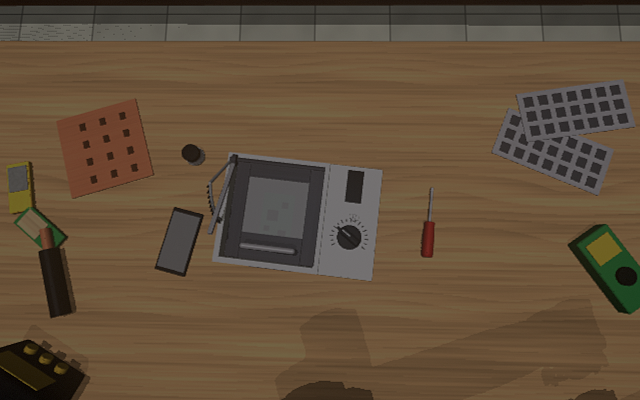

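View pics/side0.png

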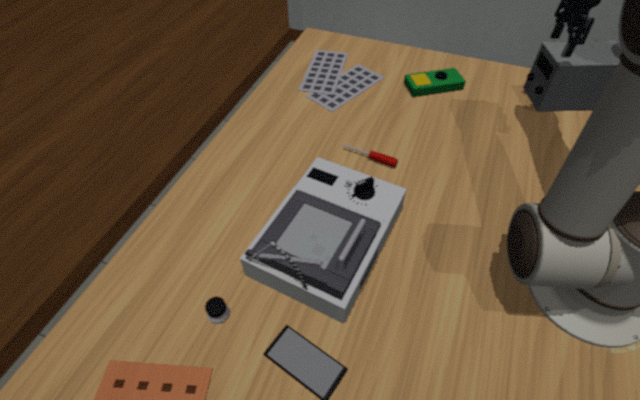

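Top view: oven corners are near (231,152), (382,170), (371,280) and (213,263), with the dial near (348,237), the lid bar at (268,249), and the gauge from (235,157) to (211,231). I'll enlarge both views.

```bash
python3 - <<'E'
import cv2
a=cv2.imread("pics/top0.png")[140:290,200:400]; cv2.imwrite("pics/top0c.png",cv2.convertScaleAbs(cv2.resize(a,None,fx=4,fy=4,interpolation=cv2.INTER_CUBIC),alpha=1.6))
a=cv2.imread("pics/side0.png")[155:315,235:415]; cv2.imwrite("pics/side0c.png",cv2.convertScaleAbs(cv2.resize(a,None,fx=3.75,fy=3.75,interpolation=cv2.INTER_CUBIC),alpha=1.4))
E
```

```text
(no output)
```

View pics/top0c.png

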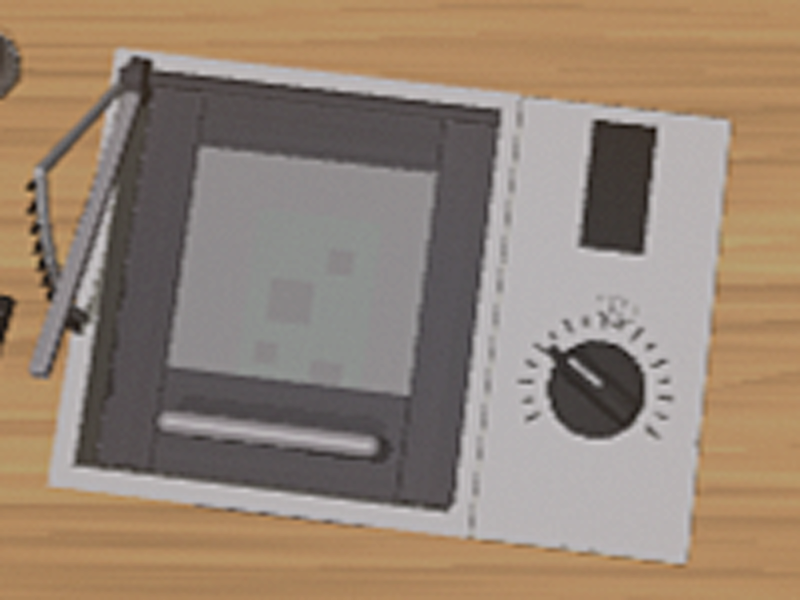

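View pics/side0c.png

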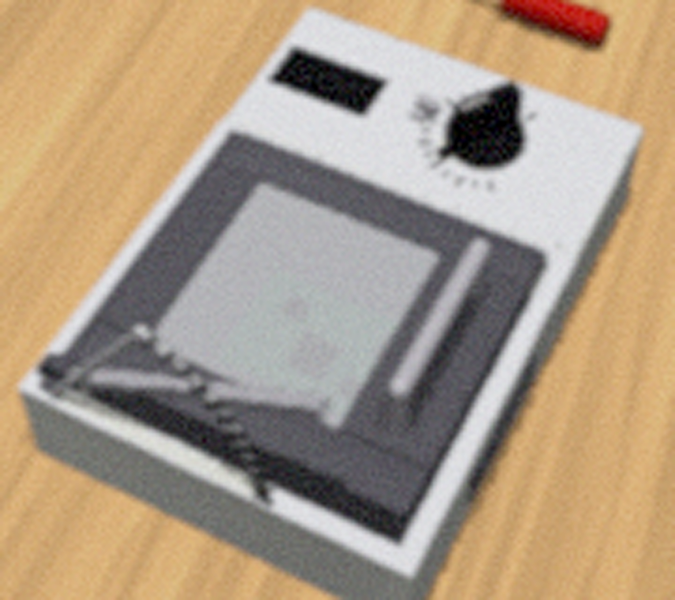

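```bash
cat > h.py <<'E'
import numpy as np, cv2
from scipy.optimize import least_squares
CAM={"top":(np.array([[366.445,0,315.972],[0,366.445,201.260],[0,0,1]]),np.array([[0.0124,-0.9908,0.1347,0.4772],[-0.9997,-0.0096,0.0209,0.0165],[-0.0194,-0.135,-0.9907,0.8524],[0,0,0,1]])),
"side":(np.array([[398.373,0,320.777],[0,398.373,200.506],[0,0,1]]),np.array([[-0.9293,-0.2763,0.2449,0.368],[-0.369,0.7162,-0.5923,0.5669],[-0.0118,-0.6408,-0.7676,0.774],[0,0,0,1]]))}
def proj(n,P):
    K,E=CAM[n];p=(np.atleast_2d(P)-E[:3,3])@E[:3,:3]@K.T;return p[:,:2]/p[:,2:]
def W(o,P):
    c,s=np.cos(o[2]),np.sin(o[2]);P=np.atleast_2d(P).astype(float);return np.c_[o[0]+c*P[:,0]-s*P[:,1],o[1]+s*P[:,0]+c*P[:,1],P[:,2]]
C=np.array([[.12,.17,.07],[.12,-.17,.07],[-.12,-.17,.07],[-.12,.17,.07]])
tp=np.array([[229.5,152],[382.75,170],[371.5,281],[212.5,261.75]])
sp=np.array([[240.3,258.5],[318.2,157.1],[406.2,189.7],[344.3,309.1]])
ALL={"top":tp,"side":sp}
def fit(names=("top","side")): return least_squares(lambda o:np.concatenate([(proj(n,W(o,C))-ALL[n]).ravel() for n in names]),[.45,.05,0],x_scale=[.01,.01,.1])
def gtip(g,y=.1535,r=.19,z=.008): # upper front end in oven frame
    return np.array([.1-r*np.cos(g)-z*np.sin(g)*-1*-1*-1, y, .07+r*np.sin(g)+z*np.cos(g)])
def rect(n,img,o,c,half,z,px): # rectify: oven x up, y left
    d=np.array([[half,half],[half,-half],[-half,-half],[-half,half]])
    P=np.c_[d+c,np.full(4,z)]
    H=cv2.getPerspectiveTransform(proj(n,W(o,P)).astype(np.float32),np.float32([[0,0],[px,0],[px,px],[0,px]]))
    return cv2.warpPerspective(img,H,(px,px),flags=cv2.INTER_CUBIC)
E
python3 - <<'E'
from h import *
for n in (("top",),("side",),("top","side")):
    r=fit(n);print(n,r.x,r.fun.round(1))
o=fit().x
a=[]
for n in("top","side"):
    oo=fit((n,)).x
    im=cv2.imread(f"pics/{n}0.png");a.append(cv2.convertScaleAbs(rect(n,im,oo,[-.035,-.1125],.05,.07,400),alpha=1.6 if n=="top" else 1.2))
    print(n,proj(n,W(oo,[[-.035,-.1125,.11]])))
cv2.imwrite("pics/dial.png",np.hstack(a))
for n,t in(("top",(210,233)),("side",(325.1,266.5))):
    for g in np.arange(.4,.8,.05): print(n,round(g,2),proj(n,W(fit((n,)).x,gtip(g))).round(1),t)
E
```

```text
('top',) [ 0.55355309  0.06993064 -0.10837678] [-0.4  0.1  0.4 -0.4  0.5  0.5 -0.5 -0.2]
('side',) [ 0.5534524  0.0729743 -0.1107826] [-0.9  0.1 -0.5 -0.8  1.3 -0.8  0.2  0.6]
('top', 'side') [ 0.55361403  0.07122113 -0.10948332] [-0.9 -0.  -0.2 -0.3 -0.2  0.5 -1.2 -0.4 -0.5 -0.5 -0.4 -1.2  1.4 -1.4
  0.5 -0.3]
top [[350.40430807 236.81137914]]
side [[365.68897664 181.13743648]]
top 0.4 [[211.6 238.5]] (210, 233)
top 0.45 [[210.6 236.1]] (210, 233)
top 0.5 [[209.7 233.4]] (210, 233)
top 0.55 [[208.8 230.4]] (210, 233)
top 0.6 [[208.  227.2]] (210, 233)
top 0.65 [[207.2 223.7]] (210, 233)
top 0.7 [[206.5 220. ]] (210, 233)
top 0.75 [[205.9 216. ]] (210, 233)
side 0.4 [[325.7 270.3]] (325.1, 266.5)
side 0.45 [[323.5 266.9]] (325.1, 266.5)
side 0.5 [[321.1 263.4]] (325.1, 266.5)
side 0.55 [[318.4 259.8]] (325.1, 266.5)
side 0.6 [[315.6 256.2]] (325.1, 266.5)
side 0.65 [[312.5 252.5]] (325.1, 266.5)
side 0.7 [[309.1 248.8]] (325.1, 266.5)
side 0.75 [[305.6 245.1]] (325.1, 266.5)
```

View pics/dial.png

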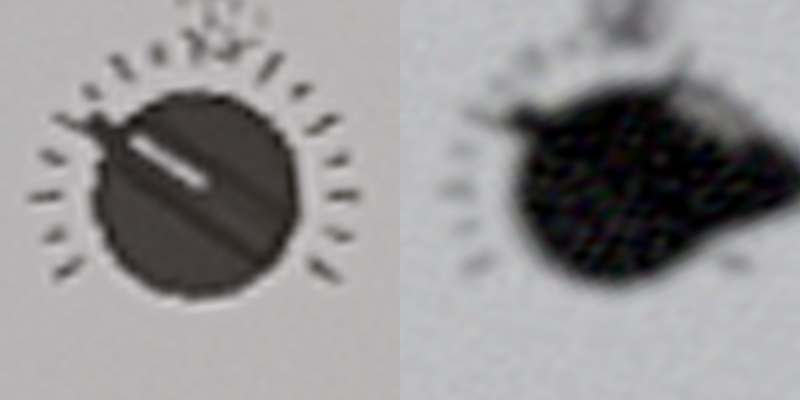

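The nose is at crop (97,125), so the dial is at about -0.95 rad. The tab is probably near crop (225,30), which I need to see better, so I'll average some frames.

```bash
python3 - <<'E'
from h import *
from workcell import optics
a=[]
for n in("top","side"):
    m=np.mean([optics.camera(n)["color"][:,:,::-1].astype(np.float32) for _ in range(5)],0)
    cv2.imwrite(f"pics/{n}_avg.png",m)
    r=rect(n,m,fit((n,)).x,[-.005,-.1125],.03,.075,400)
    lo,hi=np.percentile(r,3),np.percentile(r,99.5); a.append(np.clip((r-lo)/(hi-lo)*255,0,255))
cv2.imwrite("pics/tab.png",np.hstack(a))
E
```

```text
[ WARN:0@2.560] global loadsave.cpp:1063 imwrite_ Unsupported depth image for selected encoder is fallbacked to CV_8U.
```

View pics/tab.png

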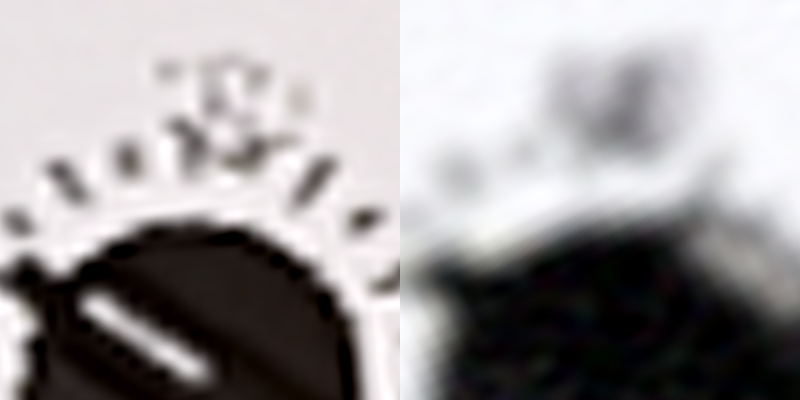

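```bash
python3 - <<'E'
from h import *
th=np.arange(-35,56,5);rs=np.arange(28,55,1.5)
for n,z in(("top",.075),("side",.07),("side",.079)):
    g=cv2.imread(f"pics/{n}_avg.png").astype(np.float32).mean(2)
    o=fit((n,)).x
    print(n,z);print("     ",*[f"{t:4d}" for t in th])
    for r in rs:
        a=np.radians(th);P=np.c_[-.035+r/1e3*np.cos(a),-.1125-r/1e3*np.sin(a),np.full(len(th),z)]
        p=proj(n,W(o,P)).astype(np.float32)
        v=cv2.remap(g,p[:,0].reshape(1,-1),p[:,1].reshape(1,-1),cv2.INTER_LINEAR)[0]
        print(f"{r:5.1f}",*[f"{int(x):4d}" for x in v])
for n in("top","side"):
    c=proj(n,W(fit((n,)).x,[[.005,-.121,.075]]))[0];print(n,c)
    m=cv2.imread(f"pics/{n}_avg.png");x,y=c.astype(int)
    print(m[y-7:y+8,x-9:x+10].mean(2).astype(int))
E
```

```text
top 0.075
       -35  -30  -25  -20  -15  -10   -5    0    5   10   15   20   25   30   35   40   45   50   55
 28.0   97   94   99   87   88   96  100   97  103  111  104  105  111  116  113  106  110  113  115
 29.5  115  114  113  113  112  113  114  114  116  117  114  116  115  117  117  115  117  116  110
 31.0  117  116  116  115  116  116  116  116  116  116  116  116  105  113  115  116  116  115  102
 32.5  114  109  115  116  116  115  111  109  117  114  115  116   99  109  115  110  115  115  101
 34.0  112  100  115  112  106  115  104   99  111  106  108  115   89  102  116   97  103  116   99
 35.5  107   82  113  100   92  116  100   88   90   81  101  116   86   96  115   80   94  116   95
 37.0  103   80  115   96   81  117   97   75   93   74   91  117   90   91  115   83   91  115   98
 38.5  104   80  116   98   84  117   98   73  103   81   87  118   91   92  116  105   90  115  105
 40.0  110   79  116  104   93  115   89   82  115   92   85  108   97   89  115  110  106  114  110
 41.5  104   92  114  111  110  115   84   99  109   99  103   99  110  101  114
[... 6484 characters left out ...]
 117 125 128 134 145 146 132 121 115 101  88
   90]
 [159 159 157 153 136 110  92  92 103 112 116 136 149 143 113  82  76  90
   92]
 [157 158 154 146 136 123 107  90  80  89 102 128 148 146 115  71  53  66
   60]
 [158 157 148 138 127 125 115  98  85  94 119 143 152 138  98  52  26  24
   22]
 [158 157 150 138 125 117 111 106 102 113 135 153 147 121  72  28   7   8
   11]
 [158 157 157 151 144 130 126 129 131 130 139 147 135  98  51  13   4   0
    5]
 [157 158 158 158 156 149 141 140 145 146 152 149 123  72  28   9   5   4
    6]
 [158 157 158 158 159 153 142 131 140 152 160 150 116  59  16   4   5   5
    5]
 [157 159 157 158 160 155 149 141 146 155 160 149 115  59  13   9   6  13
   12]]
```

Both views put the tab about 6° clockwise of oven x (0.11 rad) and the nose at about -0.96 rad. The dial centre is near (0.5065, -0.037), so I'll move above it.

```bash
R='{"tx":0.0473,"ty":-0.0366,"tz":0.003}'; python3 -m handwheel '[{"tx":0.0473,"ty":-0.0366,"tz":0.003},{"tx":0.0473,"ty":-0.0366,"tz":0.003},{"tx":0.0473,"ty":-0.0366,"tz":0.003},{"tx":0.0473,"ty":-0.0366,"tz":0.003},{"tx":0.0473,"ty":-0.0366,"tz":0.003},{"tx":0.0473,"ty":-0.0366,"tz":0.003},{"tx":0.0473,"ty":-0.0366,"tz":0.003},{"tx":0.0473,"ty":-0.0366,"tz":0.003},{"tx":0.0473,"ty":-0.0366,"tz":0.003},{"tx":0.0473,"ty":-0.0366,"tz":0.003}]'
cat > d.py <<'E'
import sys,numpy as np
from h import *
from scipy.spatial.transform import Rotation as R
from workcell import telemetry
def state():
    s=telemetry.get_obs();return s,R.from_euler('xyz',s["tcp_rot"],degrees=True)
def go(p,rpy):
    s,r=state();print("tool shift",(r.inv().apply(np.array(p)-s["ee_pos"])).round(4),"rotvec",(r.inv()*R.from_euler('xyz',rpy,degrees=True)).as_rotvec(degrees=True).round(2),"t",s["time"],s["ee_pos"].round(4),s["tcp_rot"].round(2),"q",s["q"].round(1))
E
python3 - <<'E'
from d import *
o=fit().x;print(o);c=W(o,[[-.035,-.1125,.086]])[0];print(c)
go(c,[180,0,48.7])
E
```

```text
[ 0.55361403  0.07122113 -0.10948332]
[ 0.50653131 -0.03678103  0.086     ]
tool shift [ 0.4734 -0.3662  0.1453] rotvec [ -0.    -0.   -31.64] t 0.6 [ 0.1614 -0.5258  0.2313] [-180.     -0.     17.06] q [-72.9   5.   10.1  95.1   0.   90. ]$[0]: bad value
```

```bash
python3 -m handwheel '[{"tx":0.0473,"ty":-0.0366,"tz":0.003,"ax":0,"ay":0,"az":0,"jaw":1},{"tx":0.0473,"ty":-0.0366,"tz":0.003,"ax":0,"ay":0,"az":0,"jaw":1},{"tx":0.0473,"ty":-0.0366,"tz":0.003,"ax":0,"ay":0,"az":0,"jaw":1},{"tx":0.0473,"ty":-0.0366,"tz":0.003,"ax":0,"ay":0,"az":0,"jaw":1},{"tx":0.0473,"ty":-0.0366,"tz":0.003,"ax":0,"ay":0,"az":0,"jaw":1},{"tx":0.0473,"ty":-0.0366,"tz":0.003,"ax":0,"ay":0,"az":0,"jaw":1},{"tx":0.0473,"ty":-0.0366,"tz":0.003,"ax":0,"ay":0,"az":0,"jaw":1},{"tx":0.0473,"ty":-0.0366,"tz":0.003,"ax":0,"ay":0,"az":0,"jaw":1},{"tx":0.0473,"ty":-0.0366,"tz":0.003,"ax":0,"ay":0,"az":0,"jaw":1},{"tx":0.0473,"ty":-0.0366,"tz":0.003,"ax":0,"ay":0,"az":0,"jaw":1}]' 40; python3 - <<'E'
from d import *
go([.5065,-.0368,.086],[180,0,48.7])
E
```

```text
time: 1.85
ee_pos: [0.5071, -0.0352, 0.2014]
tcp_rot: [180.0, -0.0, 17.1]
wrist_force: [1.0, -0.1, -0.1]
opening: 0.0854
grasp_force: 0.0
tool shift [-0.0011  0.0013  0.1154] rotvec [ 3.000e-02 -3.000e-02 -3.162e+01] t 1.85 [ 0.5071 -0.0352  0.2014] [ 1.7998e+02 -4.0000e-02  1.7080e+01] q [ -4.   -1.3   0.3  91.6  -0.  159. ]
```

Joint 6 would run past 180° in this grasp, so I'll use the half-turned one.

```bash
python3 -m handwheel '[{"tx":0,"ty":0,"tz":0,"ax":0,"ay":0,"az":-10.6,"jaw":1},{"tx":0,"ty":0,"tz":0,"ax":0,"ay":0,"az":-10.6,"jaw":1},{"tx":0,"ty":0,"tz":0,"ax":0,"ay":0,"az":-10.6,"jaw":1},{"tx":0,"ty":0,"tz":0,"ax":0,"ay":0,"az":-10.6,"jaw":1},{"tx":0,"ty":0,"tz":0,"ax":0,"ay":0,"az":-10.6,"jaw":1},{"tx":0,"ty":0,"tz":0,"ax":0,"ay":0,"az":-10.6,"jaw":1},{"tx":0,"ty":0,"tz":0,"ax":0,"ay":0,"az":-10.6,"jaw":1},{"tx":0,"ty":0,"tz":0,"ax":0,"ay":0,"az":-10.6,"jaw":1},{"tx":0,"ty":0,"tz":0,"ax":0,"ay":0,"az":-10.6,"jaw":1},{"tx":0,"ty":0,"tz":0,"ax":0,"ay":0,"az":-10.6,"jaw":1}]'
python3 -m handwheel '[{"tx":0,"ty":0,"tz":0,"ax":0,"ay":0,"az":-10.6,"jaw":1},{"tx":0,"ty":0,"tz":0,"ax":0,"ay":0,"az":-10.6,"jaw":1},{"tx":0,"ty":0,"tz":0,"ax":0,"ay":0,"az":-10.6,"jaw":1},{"tx":0,"ty":0,"tz":0,"ax":0,"ay":0,"az":-10.6,"jaw":1},{"tx":0,"ty":0,"tz":0,"ax":0,"ay":0,"az":-10.6,"jaw":1},{"tx":0,"ty":0,"tz":0,"ax":0,"ay":0,"az":-10.6,"jaw":1},{"tx":0,"ty":0,"tz":0.01,"ax":0,"ay":0,"az":-10.6,"jaw":1},{"tx":0,"ty":0,"tz":0.02,"ax":0,"ay":0,"az":-10.6,"jaw":1},{"tx":0,"ty":0,"tz":0.02,"ax":0,"ay":0,"az":-10.6,"jaw":1},{"tx":0,"ty":0,"tz":0.01,"ax":0,"ay":0,"az":-10.2,"jaw":1}]'; python3 - <<'E'
from d import *
go([.5065,-.0368,.086],[180,0,228.7])
E
```

```text
time: 3.1
ee_pos: [0.5062, -0.0371, 0.2013]
tcp_rot: [180.0, 0.0, 123.4]
wrist_force: [-0.6, 0.5, -0.1]
opening: 0.0852
grasp_force: 0.0
time: 4.35
ee_pos: [0.5058, -0.0371, 0.1402]
tcp_rot: [179.9, -0.0, -131.0]
wrist_force: [0.1, 0.5, 0.3]
opening: 0.0854
grasp_force: 0.0
tool shift [-0.0007 -0.0004  0.0542] rotvec [ 0.05 -0.04  0.3 ] t 4.35 [ 0.5058 -0.0371  0.1402] [ 1.7995e+02 -4.0000e-02 -1.3100e+02] q [ -4.2  -1.7  -6.8  84.9   0.  -53.2]
```

Descend 54 mm, then close on the bar.

```bash
python3 -m handwheel '[{"tx":0,"ty":0,"tz":0.02,"ax":0,"ay":0,"az":0,"jaw":1},{"tx":0,"ty":0,"tz":0.02,"ax":0,"ay":0,"az":0,"jaw":1},{"tx":0,"ty":0,"tz":0.014,"ax":0,"ay":0,"az":0,"jaw":1},{"tx":0,"ty":0,"tz":0,"ax":0,"ay":0,"az":0,"jaw":-0.3},{"tx":0,"ty":0,"tz":0,"ax":0,"ay":0,"az":0,"jaw":-0.6},{"tx":0,"ty":0,"tz":0,"ax":0,"ay":0,"az":0,"jaw":-1},{"tx":0,"ty":0,"tz":0,"ax":0,"ay":0,"az":0,"jaw":-1},{"tx":0,"ty":0,"tz":0,"ax":0,"ay":0,"az":0,"jaw":-1},{"tx":0,"ty":0,"tz":0,"ax":0,"ay":0,"az":0,"jaw":-1},{"tx":0,"ty":0,"tz":0,"ax":0,"ay":0,"az":0,"jaw":-1}]' 40; python3 - <<'E'
from d import *
go([.5065,-.0368,.086],[180,0,-192.3])
E
```

```text
time: 5.6
ee_pos: [0.5068, -0.0374, 0.088]
tcp_rot: [-179.9, 0.0, -131.4]
wrist_force: [1.9, -3.5, 4.8]
opening: 0.0129
grasp_force: 43.1
tool shift [-0.0003  0.0006  0.002 ] rotvec [-0.07  0.08 60.95] t 5.6 [ 0.5068 -0.0374  0.088 ] [-1.7990e+02  4.0000e-02 -1.3135e+02] q [ -4.2  -1.2 -12.1  79.   -0.  -52.9]
```

```bash
python3 -m handwheel '[{"tx":0,"ty":0,"tz":0,"ax":0,"ay":0,"az":7.6,"jaw":-1},{"tx":0,"ty":0,"tz":0,"ax":0,"ay":0,"az":7.6,"jaw":-1},{"tx":0,"ty":0,"tz":0,"ax":0,"ay":0,"az":7.6,"jaw":-1},{"tx":0,"ty":0,"tz":0,"ax":0,"ay":0,"az":7.6,"jaw":-1},{"tx":0,"ty":0,"tz":0,"ax":0,"ay":0,"az":7.6,"jaw":-1},{"tx":0,"ty":0,"tz":0,"ax":0,"ay":0,"az":7.6,"jaw":-1},{"tx":0,"ty":0,"tz":0,"ax":0,"ay":0,"az":7.6,"jaw":-1},{"tx":0,"ty":0,"tz":0,"ax":0,"ay":0,"az":7.6,"jaw":-1},{"tx":0,"ty":0,"tz":0,"ax":0,"ay":0,"az":0,"jaw":-1},{"tx":0,"ty":0,"tz":0,"ax":0,"ay":0,"az":0,"jaw":-1}]'
python3 -m handwheel '[{"tx":0,"ty":0,"tz":0,"ax":0,"ay":0,"az":0,"jaw":0.2},{"tx":0,"ty":0,"tz":0,"ax":0,"ay":0,"az":0,"jaw":1},{"tx":0,"ty":0,"tz":0,"ax":0,"ay":0,"az":0,"jaw":1},{"tx":0,"ty":0,"tz":0,"ax":0,"ay":0,"az":0,"jaw":1},{"tx":0,"ty":0,"tz":-0.03,"ax":0,"ay":0,"az":0,"jaw":1},{"tx":0,"ty":0,"tz":-0.04,"ax":0,"ay":0,"az":0,"jaw":1},{"tx":0.05,"ty":0,"tz":-0.03,"ax":0,"ay":0,"az":0,"jaw":1},{"tx":0.06,"ty":0,"tz":0,"ax":0,"ay":0,"az":0,"jaw":1},{"tx":0.06,"ty":0,"tz":0,"ax":0,"ay":0,"az":0,"jaw":1},{"tx":0.05,"ty":0,"tz":0,"ax":0,"ay":0,"az":0,"jaw":1}]'
python3 - <<'E'
from h import *
from workcell import optics
a=[]
for n in("top","side"):
    m=np.mean([optics.camera(n)["color"][:,:,::-1].astype(np.float32) for _ in range(4)],0)
    cv2.imwrite(f"pics/{n}_1.png",m.astype(np.uint8))
    r=rect(n,m,fit((n,)).x,[-.015,-.1125],.04,.075,400)
    lo,hi=np.percentile(r,3),np.percentile(r,99.5); a.append(np.clip((r-lo)/(hi-lo)*255,0,255))
cv2.imwrite("pics/dial1.png",np.hstack(a).astype(np.uint8))
E
```

```text
time: 6.85
ee_pos: [0.5062, -0.0356, 0.088]
tcp_rot: [179.8, -0.0, 167.9]
wrist_force: [-1.2, 7.4, 7.9]
opening: 0.0128
grasp_force: 43.5
time: 8.1
ee_pos: [0.2892, 0.0093, 0.1873]
tcp_rot: [180.0, 0.0, 167.8]
wrist_force: [-0.2, 0.9, 0.8]
opening: 0.0852
grasp_force: 0.0
```

View pics/dial1.png

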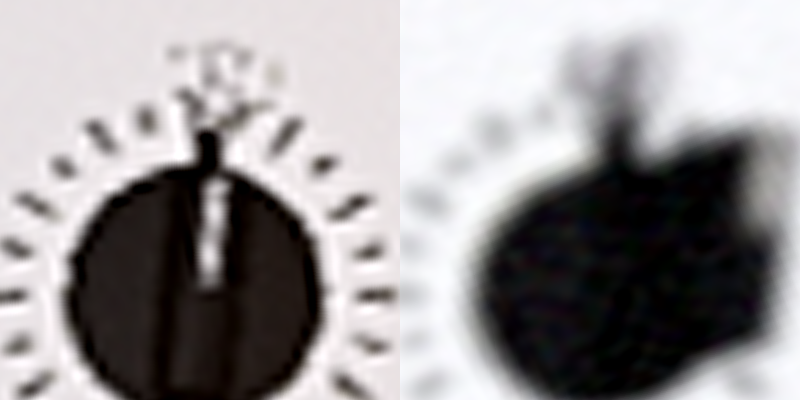

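The nose (dial1 crop at 207,135) now points at about 4–6°. The tab structure nearby spans roughly columns 195–235, so I'll pin its angle with a forward-model fit of ticks plus tab in both views.

```bash
cat > tab.py <<'E'
from h import *
from scipy.optimize import nnls
S=8
def mask(n,o,polys,x0,y0,w,h):
    m=np.zeros((h*S,w*S),np.uint8)
    for P in polys:
        p=(proj(n,W(o,P))-[x0,y0]+.5)*S-.5
        cv2.fillConvexPoly(m,cv2.convexHull(np.round(p*16).astype(np.int32).reshape(-1,1,2)),255,shift=4)
    m=cv2.resize(m,(w,h),interpolation=cv2.INTER_AREA).astype(float)/255
    return m
def pol(r,y,a,z): # radial r, tangential (right +) y, angle cw
    r,y,z=map(np.asarray,(r,y,z));return np.c_[-.035+r*np.cos(a)-y*np.sin(a),-.1125-r*np.sin(a)-y*np.cos(a),np.broadcast_to(z,r.shape)]
def box(a,r0=.034,r1=.048,w=.0025,z0=.07,z1=.079):
    r=[r0,r1,r1,r0];y=[-w,-w,w,w]
    top=pol(r,y,a,z1)
    L=pol([r0,r1,r1,r0],[-w]*4,a,[z0,z0,z1,z1]);Rr=pol([r0,r1,r1,r0],[w]*4,a,[z0,z0,z1,z1])
    F=pol([r0]*4,[-w,w,w,-w],a,[z0,z0,z1,z1]);return top,L,Rr,F
tick=lambda d,r0=.0355,r1=.0405:pol([r0,r1,r1,r0],[-.0006,-.0006,.0006,.0006],np.radians(d),.0705)
if __name__=="__main__":
  for n in("top","side"):
    m=cv2.imread(f"pics/{n}_avg.png").astype(float)
    o0=fit((n,)).x
    q=proj(n,W(o0,pol([.033,.053,.053,.033,.053],[-.02,-.02,.02,.02,0],0.1,.075)));x0,y0=np.floor(q.min(0)).astype(int);x1,y1=np.ceil(q.max(0)).astype(int);w,h=x1-x0,y1-y0
    g=m[y0:y1,x0:x1].mean(2);
    if n=="top":print((m[y0:y1,x0:x1,2]-m[y0:y1,x0:x1,0]).astype(int))
    yy,xx=np.mgrid[y0:y1,x0:x1]
    valid=cv2.dilate(mask(n,o0,[pol(.0325*np.cos(np.linspace(0,6.28,60)),.0325*np.sin(np.linspace(0,6.28,60)),0,.078)]+([] if n=="top" else [pol([-.022,.022,.022,-.022],[-.007,-.007,.007,.007],-.96,.11),pol([-.022,.022,.022,-.022],[-.007,-.007,.007,.007],-.96,.078)]),x0,y0,w,h),np.ones((3,3)))<.02
    def res(p,a,full=False):
        o=o0+[p[0],p[1],0]
        t,L,R_,F=box(a)
        occ=mask(n,o,[t,L,R_,F],x0,y0,w,h)
        tk=mask(n,o,[tick(d) for d in range(-60,76,15)],x0,y0,w,h)*(1-occ)
        mt=mask(n,o,[t],x0,y0,w,h)
        mf=mask(n,o,[F],x0,y0,w,h)*(1-mt);ms=np.clip(occ-mt-mf,0,1)
        A=np.stack([1-occ-tk,tk,mt,ms,mf],-1)
        A=np.stack([cv2.GaussianBlur(A[...,i],(0,0),.5 if n=="top" else .8) for i in range(5)],-1)
        c,_=nnls(A[valid],g[valid]);r=A[valid]@c-g[valid]
        return (r,c) if full else r
    out=[]
    for a in np.arange(-.3,.5,.04):
        b=min((least_squares(lambda p:res(p,a),s,diff_step=.05,x_scale=.002,loss="linear",bounds=(-.004,.004),max_nfev=8) for s in([.0005,.0005],)),key=lambda r:r.cost)
        out.append((round(a,2),round(np.sqrt(2*b.cost/valid.sum()),2),(b.x*1e3).round(1),res(b.x,a,True)[1].round(0)))
    for x in out:print(n,*x)
E
python3 tab.py
```

```text
[[1 1 2 2 2 2 2 2 2 2 1 2 2 1 2 2 2 2 2 2 3]
 [2 1 2 2 2 2 1 2 2 1 2 1 2 1 2 2 2 2 2 2 2]
 [2 1 1 2 2 2 2 1 2 2 2 1 2 2 2 2 2 2 3 2 2]
 [2 2 2 1 2 2 2 2 2 3 3 1 2 2 2 2 2 2 2 1 2]
 [2 1 2 2 2 2 2 2 1 2 2 2 3 3 2 2 2 2 2 2 2]
 [1 2 2 2 1 1 2 1 1 2 2 2 2 2 2 2 3 2 2 3 2]
 [2 2 1 2 2 1 2 2 2 2 2 1 2 1 2 4 4 2 3 2 2]
 [1 1 2 2 1 1 3 2 2 2 2 2 2 1 1 3 3 1 2 2 2]
 [1 2 1 2 2 1 1 2 3 2 2 2 2 2 2 2 2 2 2 2 2]
 [2 1 2 5 3 1 2 2 3 2 2 2 3 4 4 2 1 1 2 2 2]
 [2 1 1 3 3 2 1 2 2 2 6 5 4 3 1 1 1 2 2 2 2]
 [1 1 2 2 1 1 2 2 2 2 1 3 3 1 2 2 2 3 2 2 2]
 [2 2 2 2 1 2 2 1 1 1 2 1 1 2 1 2 4 2 3 2 2]
 [1 2 2 1 2 1 1 1 2 1 2 2 2 2 2 3 2 1 2 2 2]]
top -0.3 7.06 [0.9 0.8] [111.   1. 102. 148.   0.]
top -0.26 7.04 [1.1 0.9] [112.   0. 105. 105.   0.]
top -0.22 6.94 [1.1 0.7] [112.   2. 112.  53.   0.]
top -0.18 6.57 [0.6 0.7] [111.   0. 114. 119.  42.]
top -0.14 6.49 [0.9 0.9] [111.   9. 113. 113. 168.]
top -0.1 6.81 [0.6 0.6] [112.  13. 102. 151.  68.]
top -0.06 7.03 [0.9 0.7] [112.  13.  97. 162.   0.]
top -0.02 6.95 [1.1 0.5] [112.  17.  91. 147.   0.]
top 0.02 6.72 [1.1 0.5] [112.  15.  95.  58.   0.]
top 
[... 917 characters left out ...]
66.  60. 110. 176.]
side -0.02 5.83 [ 2.  -3.5] [156.  46.  76. 101.  63.]
side 0.02 7.41 [1.1 0.1] [154.  58.  57. 113. 200.]
side 0.06 6.28 [1.9 0. ] [155.  64.  70. 103.  96.]
side 0.1 6.46 [1.5 0.8] [155.  71.  76.  95. 118.]
side 0.14 6.48 [1.9 2.4] [155.  60.  77.  95. 111.]
side 0.18 8.4 [1.  1.2] [154.  41. 118.  63. 440.]
side 0.22 6.63 [3.2 3.2] [155.   0. 109.  73. 108.]
side 0.26 7.53 [3.7 3.5] [155.   0. 128.  64. 117.]
side 0.3 10.31 [3.1 3.5] [153.   0. 147.  56. 137.]
side 0.34 13.52 [2.9 3. ] [151.   0. 164.  71. 101.]
side 0.38 17.02 [1.1 1.6] [149.   0. 172. 101. 252.]
side 0.42 17.44 [0.8 2.4] [148.   0. 173. 113.  48.]
side 0.46 17.86 [0.5 0.6] [147.  16. 170. 140.  82.]
```

```bash
python3 - <<'E'
from tab import *
# nose centroid & white-line direction in the top picture, and disc centre, same frame as the tab fit
for f,rng in(("top_avg",(-80,-30)),("top_1",(-20,30))):
    g=cv2.imread(f"pics/{f}.png").astype(np.float32).mean(2);o=fit(("top",)).x+[.0008,.001,0]
    th=np.radians(np.arange(*rng,.25))
    for r in(.029,.0305,.032):
        p=proj("top",W(o,pol(r*np.ones(len(th)),0*th,0,.075)*0+np.c_[-.035+r*np.cos(th),-.1125-r*np.sin(th),np.full(len(th),.075)])).astype(np.float32)
        v=cv2.remap(g,p[:,:1],p[:,1:],cv2.INTER_CUBIC)[:,0];w=np.clip(105-v,0,None);print(f,r,np.degrees((w*th).sum()/w.sum()).round(2),v.min())
    R=rect("top",g,o,[-.035,-.1125],.03,.11,600);m=(R>75)&(np.hypot(*(np.mgrid[:600,:600]-300))<220)
    n,l,st,_=cv2.connectedComponentsWithStats(m.astype(np.uint8));k=1+st[1:,4].argmax();ys,xs=np.where(l==k)
    c=np.cov(xs,ys);e,V=np.linalg.eigh(c);d=V[:,1]*np.sign(-V[1,1]);print("line",np.degrees(np.arctan2(d[0],-d[1])).round(2),"centroid",xs.mean()-300,ys.mean()-300,len(xs))
E
```

```text
top_avg 0.029 -55.32 28.547363
top_avg 0.0305 -54.81 23.272781
top_avg 0.032 -55.02 36.92875
line -57.17 centroid -92.13365318711448 -67.01422206991089 5836
top_1 0.029 5.51 14.98533
top_1 0.0305 5.19 18.127064
top_1 0.032 5.57 12.422853
line 5.53 centroid 11.226751156019873 -116.49717417365989 5839
```

The nose is at 5.4° and the tab at about 6.3°, within about 1°, so the dial is done. Next is the lid bar.

```bash
python3 -m handwheel '[{"tx":0,"ty":0,"tz":0,"ax":0,"ay":0,"az":10.5,"jaw":1},{"tx":0,"ty":0,"tz":0,"ax":0,"ay":0,"az":10.5,"jaw":1},{"tx":0,"ty":0,"tz":0,"ax":0,"ay":0,"az":10.5,"jaw":1},{"tx":0,"ty":0,"tz":0,"ax":0,"ay":0,"az":10.5,"jaw":1},{"tx":0,"ty":0,"tz":0,"ax":0,"ay":0,"az":10.5,"jaw":1},{"tx":0,"ty":0,"tz":0,"ax":0,"ay":0,"az":10.5,"jaw":1},{"tx":0,"ty":0,"tz":0,"ax":0,"ay":0,"az":10.5,"jaw":1},{"tx":0,"ty":0,"tz":0,"ax":0,"ay":0,"az":10.5,"jaw":1},{"tx":0,"ty":0,"tz":0,"ax":0,"ay":0,"az":0,"jaw":1},{"tx":0,"ty":0,"tz":0,"ax":0,"ay":0,"az":0,"jaw":1}]'; python3 - <<'E'
from d import *
b=W(fit().x,[[-.078,.045,.097]])[0];print(b)
go(b,[180,0,83.73])
E
```

```text
time: 9.75
ee_pos: [0.2913, 0.0091, 0.1871]
tcp_rot: [-179.9, 0.0, 84.1]
wrist_force: [0.0, -0.2, 0.5]
opening: 0.0857
grasp_force: 0.0
[0.48099796 0.12447435 0.097     ]
tool shift [0.1344 0.1769 0.0899] rotvec [-0.05  0.01  0.35] t 9.75 [0.2913 0.0091 0.1871] [-1.7995e+02  1.0000e-02  8.4080e+01] q [  1.8 -31.4 -24.5  96.9  -0.   97.7]
```

```bash
python3 -m handwheel '[{"tx":0.0336,"ty":0.0442,"tz":0,"ax":0,"ay":0,"az":0.35,"jaw":1},{"tx":0.0336,"ty":0.0442,"tz":0,"ax":0,"ay":0,"az":0,"jaw":1},{"tx":0.0336,"ty":0.0442,"tz":0,"ax":0,"ay":0,"az":0,"jaw":1},{"tx":0.0336,"ty":0.0442,"tz":0,"ax":0,"ay":0,"az":0,"jaw":1},{"tx":0,"ty":0,"tz":0,"ax":0,"ay":0,"az":0,"jaw":1},{"tx":0,"ty":0,"tz":0.02,"ax":0,"ay":0,"az":0,"jaw":0.5},{"tx":0,"ty":0,"tz":0.02,"ax":0,"ay":0,"az":0,"jaw":0.3},{"tx":0,"ty":0,"tz":0,"ax":0,"ay":0,"az":0,"jaw":0.3},{"tx":0,"ty":0,"tz":0,"ax":0,"ay":0,"az":0,"jaw":0.3},{"tx":0,"ty":0,"tz":0,"ax":0,"ay":0,"az":0,"jaw":0.3}]'; python3 - <<'E'
from d import *
print(proj("top",W(fit().x,[[-.078,.05,.118]])),proj("side",W(fit().x,[[-.078,.05,.118]])), "seen top 267.75,248.5; side", 235+440/3.75,155+320/3.75)
b=W(fit().x,[[-.078,.045,.097]])[0]
go(b,[180,0,83.73])
E
```

```text
time: 11.0
ee_pos: [0.4821, 0.123, 0.1485]
tcp_rot: [179.9, -0.0, 83.5]
wrist_force: [0.5, -0.1, 0.5]
opening: 0.0557
grasp_force: 0.0
[[266.5071062  248.29006426]] [[352.85276874 238.65047496]] seen top 267.75,248.5; side 352.3333333333333 240.33333333333331
tool shift [ 0.0013 -0.0013  0.0515] rotvec [ 0.09 -0.03 -0.2 ] t 11.0 [0.4821 0.123  0.1485] [ 1.7991e+02 -3.0000e-02  8.3530e+01] q [ 14.3  -3.2  -7.3  85.7  -0.  110.8]
```

```bash
python3 -m handwheel '[{"tx":0,"ty":-0.001,"tz":0.017,"ax":0,"ay":0,"az":0,"jaw":0.3},{"tx":0,"ty":0,"tz":0.017,"ax":0,"ay":0,"az":0,"jaw":0.3},{"tx":0,"ty":0,"tz":0.016,"ax":0,"ay":0,"az":0,"jaw":0.3},{"tx":0,"ty":0,"tz":0,"ax":0,"ay":0,"az":0,"jaw":0.3},{"tx":0,"ty":0,"tz":0,"ax":0,"ay":0,"az":0,"jaw":-0.3},{"tx":0,"ty":0,"tz":0,"ax":0,"ay":0,"az":0,"jaw":-0.7},{"tx":0,"ty":0,"tz":0,"ax":0,"ay":0,"az":0,"jaw":-1},{"tx":0,"ty":0,"tz":0,"ax":0,"ay":0,"az":0,"jaw":-1},{"tx":0,"ty":0,"tz":0,"ax":0,"ay":0,"az":0,"jaw":-1},{"tx":0,"ty":0,"tz":0,"ax":0,"ay":0,"az":0,"jaw":-1}]' 50; python3 - <<'E'
from d import *
s,r=state();hz=W(fit().x,[[.1,.045,.07]])[0]
p=r.inv().apply(s["ee_pos"]-hz);print("tcp from hinge, tool frame",p.round(4))
n=12;d=np.degrees(.44)/n;dR=R.from_rotvec([d,0,0],degrees=True)
print("per row turn",d,"shift",(dR.apply(p)-p).round(5))
E
```

```text
time: 12.25
ee_pos: [0.4821, 0.1231, 0.0981]
tcp_rot: [179.8, -0.0, 83.5]
wrist_force: [5.7, -0.9, -1.3]
opening: 0.0102
grasp_force: 48.7
tcp from hinge, tool frame [-0.0019 -0.1767 -0.0286]
per row turn 2.1008452488130183 shift [ 0.       0.00117 -0.00646]
```

```bash
python3 -m handwheel '[{"tx":0,"ty":0.0012,"tz":-0.0065,"ax":2.1,"ay":0,"az":0,"jaw":-1},{"tx":0,"ty":0.0012,"tz":-0.0065,"ax":2.1,"ay":0,"az":0,"jaw":-1},{"tx":0,"ty":0.0012,"tz":-0.0065,"ax":2.1,"ay":0,"az":0,"jaw":-1},{"tx":0,"ty":0.0012,"tz":-0.0065,"ax":2.1,"ay":0,"az":0,"jaw":-1},{"tx":0,"ty":0.0012,"tz":-0.0065,"ax":2.1,"ay":0,"az":0,"jaw":-1},{"tx":0,"ty":0.0012,"tz":-0.0065,"ax":2.1,"ay":0,"az":0,"jaw":-1},{"tx":0,"ty":0.0012,"tz":-0.0065,"ax":2.1,"ay":0,"az":0,"jaw":-1},{"tx":0,"ty":0.0012,"tz":-0.0065,"ax":2.1,"ay":0,"az":0,"jaw":-1},{"tx":0,"ty":0.0012,"tz":-0.0065,"ax":2.1,"ay":0,"az":0,"jaw":-1},{"tx":0,"ty":0.0012,"tz":-0.0065,"ax":2.1,"ay":0,"az":0,"jaw":-1}]'
python3 - <<'E'
from d import *
from workcell import optics
s,r=state();hz=W(fit().x,[[.1,.045,.07]])[0];bar=s["ee_pos"]+r.apply([0,0,-.019]);v=bar-hz
print("bar ang",np.arctan2(v[2],np.hypot(v[0],v[1]))-np.arctan2(.046,.178),np.linalg.norm(v),np.hypot(.046,.178),s["tcp_rot"],s["wrist_force"])
T=[]
for n,(x,y,w,h,k) in {"top":(200,145,66,100,6),"side":(235,215,130,100,0)}.items():
    m=np.mean([optics.camera(n)["color"][:,:,::-1].astype(np.float32) for _ in range(3)],0);cv2.imwrite(f"pics/{n}_2.png",m.astype(np.uint8))
    c=m[y:y+h,x:x+w];c=cv2.resize(c,(396,600) if n=="top" else (400,308),interpolation=cv2.INTER_CUBIC);c=np.clip(c*1.6,0,255)
    T.append(cv2.copyMakeBorder(c,0,600-c.shape[0],0,0,cv2.BORDER_CONSTANT))
cv2.imwrite("pics/lid2.png",np.hstack(T).astype(np.uint8))
E
```

```text
time: 13.5
ee_pos: [0.5029, 0.1208, 0.1591]
tcp_rot: [-158.9, -0.0, 83.5]
wrist_force: [-1.8, 2.6, -2.7]
opening: 0.0104
grasp_force: 49.4
bar ang 0.3689645467310429 0.18330493707070722 0.18384776310850234 [-1.58878212e+02 -1.88675011e-02  8.35185703e+01] [-1.78543084  2.63612622 -2.66951132]
```

View pics/lid2.png

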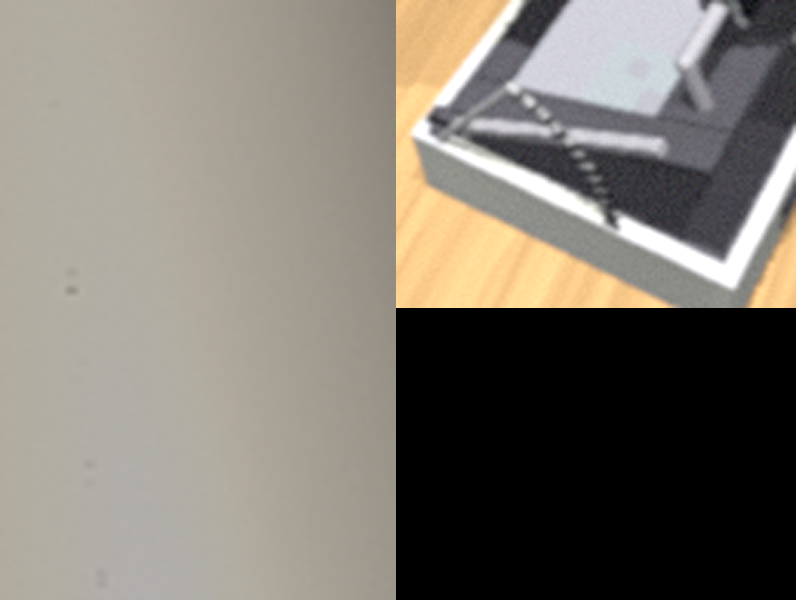

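The top view is blocked by the arm. In the side view the gauge tip is at crop (663,148), which is about pixel (322,263), and the lid's front-left corner is at crop (708,172), about pixel (336.5,271). The lid is below the gauge.

```bash
python3 - <<'E'
from d import *
from tab import mask
def pt(g,r,y,z): return [.1-r*np.cos(g)+z*np.sin(g),y,.07+r*np.sin(g)+z*np.cos(g)]
o=fit(("side",)).x
print("lid corner pred", [proj("side",W(o,[pt(a,.205,.145,.008)])).round(1) for a in(.34,.37,.40)])
# gauge: bright-strip matching in side (before+after) and top (before) views, small pose shift free
def strip(g,dr=0): return [[pt(g,r,y,z) for r in(.02,.19) for y in(.149,.158) for z in(0,.008)]]
for n,f in(("side","side_avg"),("side","side_2"),("top","top_avg")):
    im=cv2.imread(f"pics/{f}.png").astype(float).mean(2);o=fit((n,)).x
    # contour sharpness: mean brightness inside tip zone minus surroundings
    out=[]
    for g in np.arange(.38,.62,.01):
        best=-9
        for ds in np.arange(-1.5,1.6,.5):
            for dt in np.arange(-1.5,1.6,.5):
                P=[np.array([pt(g,r,y,.008) for r in(.06,.19) for y in(.149,.158)])]
                Q=[np.array([pt(g,r,y,.008) for r in(.06,.194) for y in(.144,.163)])]
                q=proj(n,W(o,Q[0]));x0,y0=np.floor(q.min(0)).astype(int)-3;w,h=np.ceil(q.max(0)).astype(int)+3-[x0,y0]
                oo=o
                M=mask(n,oo,P,x0+ds,y0+dt,w,h);N=np.clip(mask(n,oo,Q,x0+ds,y0+dt,w,h)-cv2.GaussianBlur(M,(0,0),.6),0,1)
                I=im[y0:y0+h,x0:x0+w];s=(I*M).sum()/M.sum()-(I*N).sum()/N.sum()
                if s>best:best=s;arg=(ds,dt)
        out.append((best,round(g,2),arg))
    print(f,sorted(out,reverse=True)[:6])
E
```

```text
lid corner pred [array([[337.2, 272.4]]), array([[336. , 270.3]]), array([[334.8, 268.1]])]
side_avg [(np.float64(22.311394903251838), np.float64(0.51), (np.float64(1.5), np.float64(1.0))), (np.float64(22.302375359045783), np.float64(0.52), (np.float64(1.5), np.float64(0.5))), (np.float64(21.845163163505532), np.float64(0.5), (np.float64(1.5), np.float64(1.5))), (np.float64(21.83042560071371), np.float64(0.53), (np.float64(1.5), np.float64(0.0))), (np.float64(21.16715230380055), np.float64(0.49), (np.float64(1.5), np.float64(1.5))), (np.float64(21.080024353393085), np.float64(0.54), (np.float64(1.5), np.float64(0.0)))]
side_2 [(np.float64(40.76867005727283), np.float64(0.51), (np.float64(-1.5), np.float64(0.5))), (np.float64(40.74381615426722), np.float64(0.5), (np.float64(-1.0), np.float64(1.0))), (np.float64(40.527762175109814), np.float64(0.52), (np.float64(-1.5), np.float64(0.0))), (np.float64(40.43498207381066), np.float64(0.49), (np.float64(-0.5), np.float64(1.5))), (np.float64(39.70959576099253), np.float64(0.53), (np.float64(-0.5), np.float64(0.0))), (np.float64(38.89550384458548), np.float64(0.54), (np.float64(-1.0), np.float64(-0.5)))]
top_avg [(np.float64(11.799517664033743), np.float64(0.5), (np.float64(1.5), np.float64(1.5))), (np.float64(11.67916785730074), np.float64(0.38), (np.float64(-1.5), np.float64(-1.5))), (np.float64(11.627904692190953), np.float64(0.51), (np.float64(1.5), np.float64(1.0))), (np.float64(11.44602865458046), np.float64(0.52), (np.float64(1.5), np.float64(0.0))), (np.float64(11.386610283195395), np.float64(0.49), (np.float64(1.5), np.float64(1.5))), (np.float64(11.313348696056352), np.float64(0.53), (np.float64(1.0), np.float64(0.5)))]
```

```bash
python3 -m handwheel '[{"tx":0,"ty":0.0012,"tz":-0.0068,"ax":2.2,"ay":0,"az":0,"jaw":-1},{"tx":0,"ty":0.0012,"tz":-0.0068,"ax":2.2,"ay":0,"az":0,"jaw":-1},{"tx":0,"ty":0.0012,"tz":-0.0068,"ax":2.2,"ay":0,"az":0,"jaw":-1},{"tx":0,"ty":0,"tz":0,"ax":0,"ay":0,"az":0,"jaw":-1},{"tx":0,"ty":0,"tz":0,"ax":0,"ay":0,"az":0,"jaw":-1},{"tx":0,"ty":0,"tz":0,"ax":0,"ay":0,"az":0,"jaw":-1},{"tx":0,"ty":0,"tz":0,"ax":0,"ay":0,"az":0,"jaw":-1},{"tx":0,"ty":0,"tz":0,"ax":0,"ay":0,"az":0,"jaw":-1},{"tx":0,"ty":0,"tz":0,"ax":0,"ay":0,"az":0,"jaw":-1},{"tx":0,"ty":0,"tz":0,"ax":0,"ay":0,"az":0,"jaw":-1}]'
python3 - <<'E'
from d import *
from workcell import optics
s,r=state();hz=W(fit().x,[[.1,.045,.07]])[0];bar=s["ee_pos"]+r.apply([0,0,-.019]);v=bar-hz
print("bar ang",np.arctan2(v[2],np.hypot(v[0],v[1]))-np.arctan2(.046,.178),np.linalg.norm(v),s["tcp_rot"])
m=np.mean([optics.camera("side")["color"][:,:,::-1].astype(np.float32) for _ in range(6)],0);cv2.imwrite("pics/side_3.png",m.astype(np.uint8))
x,y,w,h=245,235,100,75
c=np.clip(cv2.resize(m[y:y+h,x:x+w],(800,600),interpolation=cv2.INTER_CUBIC)*1.5,0,255).astype(np.uint8)
# model gauge tip positions, marked as small dots: g=.45(red) .50(green) .55(blue), lid corner at measured
o=fit(("side",)).x
for g,col in((.45,(0,0,255)),(.5,(0,255,0)),(.55,(255,0,0))):
    for yy in(.149,.158):
        p=proj("side",W(o,[[.1-.19*np.cos(g)+.008*np.sin(g),yy,.07+.19*np.sin(g)+.008*np.cos(g)]]))[0];q=((p-[x,y]+.5)*8).astype(int);cv2.circle(c,tuple(map(int,q)),3,col,-1)
cv2.imwrite("pics/lid3.png",c)
E
```

```text
time: 15.05
ee_pos: [0.514, 0.1196, 0.1764]
tcp_rot: [-152.4, -0.0, 83.5]
wrist_force: [-4.4, 3.8, -2.4]
opening: 0.0103
grasp_force: 50.3
bar ang 0.4839379789743297 0.18344887571630114 [-1.52411321e+02 -2.46775135e-02  8.35201206e+01]
```

View pics/lid3.png

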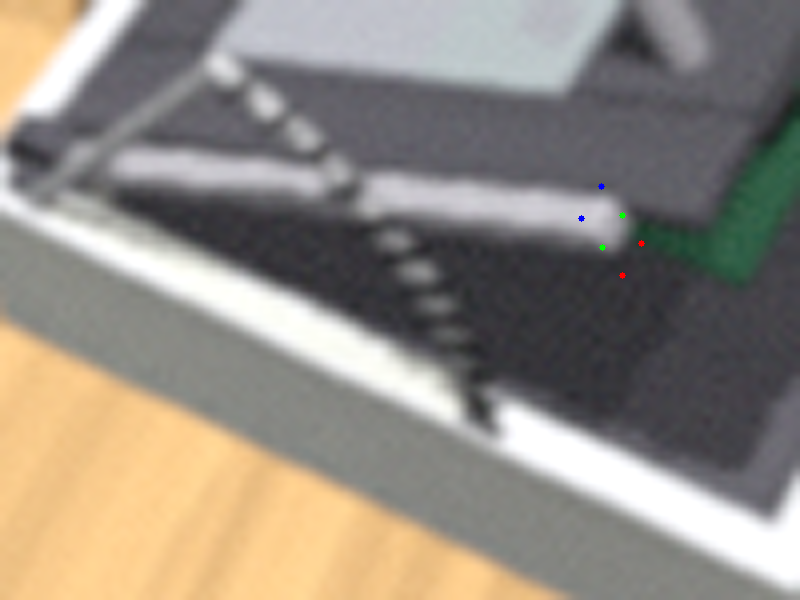

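```bash
python3 - <<'E'
from d import *
o=fit(("side",)).x
def z(g,r,y,h): return ((proj("side",W(o,[[.1-r*np.cos(g)+h*np.sin(g),y,.07+r*np.sin(g)+h*np.cos(g)]]))[0]-[245,235]+.5)*8).astype(int).tolist()
for a in(.47,.484,.5):print("lid",a,"front top/bot",z(a,.205,.145,.008),z(a,.205,.145,0),"r.17",z(a,.17,.145,.008),z(a,.17,.145,0),"r.05",z(a,.05,.145,.008))
for g in(.48,.5,.52,.54):print("g",g,"in/out top, out bot, in bot",z(g,.19,.149,.008),z(g,.19,.158,.008),z(g,.19,.158,0),z(g,.19,.149,0),"r.1",z(g,.1,.149,.008),z(g,.1,.158,0))
m=cv2.imread("pics/side_3.png").mean(2)
for X in(272,280,288,296,304,312,316,320,321,322,323,324,326,328,330,332):print(X,(X-245+.5)*8,m[253:268,X].astype(int))
E
```

```text
lid 0.47 front top/bot [696, 226] [710, 250] r.17 [572, 207] [587, 230] r.05 [198, 150]
lid 0.484 front top/bot [690, 218] [705, 241] r.17 [567, 200] [582, 223] r.05 [196, 148]
lid 0.5 front top/bot [684, 208] [699, 232] r.17 [561, 192] [577, 215] r.05 [194, 146]
g 0.48 in/out top, out bot, in bot [630, 226] [610, 258] [626, 281] [645, 250] r.1 [334, 182] [330, 233]
g 0.5 in/out top, out bot, in bot [622, 215] [602, 247] [618, 270] [637, 238] r.1 [330, 177] [326, 228]
g 0.52 in/out top, out bot, in bot [614, 203] [594, 235] [611, 259] [630, 227] r.1 [325, 171] [322, 222]
g 0.54 in/out top, out bot, in bot [605, 192] [586, 224] [603, 248] [622, 216] r.1 [320, 165] [318, 217]
272 220.0 [ 65  96 127 134 126  91  61  44  38  38  36  36  37  49  85]
280 284.0 [ 67  68  99 125 127 100  74  60  47  36  40  39  34  38  38]
288 348.0 [ 68  74  88 101  93  62  52  66  67  51  34  34  35  34  38]
296 412.0 [ 62  65  66  80 110 129 135 128  97  66  50  57  62  42  55]
304 476.0 [ 68  67  64  65  85 121 133 138 127  98  67  48  38  39  35]
312 540.0 [ 64  66  66  63  67  94 128 137 137 128  97  67  48  36  35]
316 572.0 [ 66  66  66  64  64  73 102 129 134 131 112  85  67  48  35]
320 604.0 [ 65  66  64  66  63  65  95 128 134 124 119 108  88  59  38]
321 612.0 [ 63  66  64  65  63  63  83 109 120 114 111 103  88  61  38]
322 620.0 [65 68 67 67 64 66 71 84 93 98 97 83 69 48 35]
323 628.0 [65 66 65 63 65 65 64 63 64 72 70 59 47 38 32]
324 636.0 [65 66 66 66 67 65 64 57 44 47 45 38 35 39 37]
326 652.0 [65 65 68 64 66 63 65 61 47 34 35 33 34 36 34]
328 668.0 [64 67 64 65 66 68 65 65 55 40 31 35 32 37 33]
330 684.0 [64 65 67 67 67 65 66 65 58 44 33 32 36 33 34]
332 700.0 [64 67 63 65 65 65 69 64 58 50 38 35 37 37 38]
```

```bash
python3 - <<'E'
from d import *
o=fit(("top",)).x
def z(g,r,y,h): return proj("top",W(o,[[.1-r*np.cos(g)+h*np.sin(g),y,.07+r*np.sin(g)+h*np.cos(g)]]))[0].round(1).tolist()
for g in(.48,.5,.52,.54,.56):print("g",g,"top in/out",z(g,.19,.149,.008),z(g,.19,.158,.008),"bot in/out",z(g,.19,.149,0),z(g,.19,.158,0),"r.1",z(g,.1,.149,.008),z(g,.1,.158,.008))
m=cv2.imread("pics/top_avg.png").mean(2)
print(m[224:239,203:221].astype(int));print("row 200",m[200,210:236].astype(int))
E
```

```text
g 0.48 top in/out [212.4, 234.8] [207.7, 234.2] bot in/out [213.2, 236.9] [208.6, 236.3] r.1 [224.8, 196.4] [220.4, 195.9]
g 0.5 top in/out [212.0, 233.7] [207.3, 233.1] bot in/out [212.8, 235.9] [208.2, 235.3] r.1 [224.6, 195.7] [220.3, 195.2]
g 0.52 top in/out [211.7, 232.5] [206.9, 232.0] bot in/out [212.5, 234.8] [207.8, 234.2] r.1 [224.5, 195.1] [220.1, 194.5]
g 0.54 top in/out [211.3, 231.3] [206.6, 230.8] bot in/out [212.1, 233.7] [207.4, 233.1] r.1 [224.4, 194.4] [220.0, 193.9]
g 0.56 top in/out [211.0, 230.1] [206.2, 229.5] bot in/out [211.8, 232.6] [207.0, 232.0] r.1 [224.2, 193.7] [219.8, 193.1]
[[ 88  85  84  82  82  82  82  83  85  88  93  65  53  80 102 117 119 118]
 [ 80  79  78  78  78  77  84  87  86  90  76  43  61  78 101 116 114 113]
 [ 77  78  78  78  77  75  80  86  87  94  70  38  66  78 101 115 113 113]
 [ 79  79  78  79  79  81  84  85  88  92  64  52  76  83 103 115 113 112]
 [ 78  78  78  78  77  84  88  86  90  76  43  62  81  82 104 114 112 113]
 [ 83  83  83  83  80  82  85  87  94  70  38  70  82  91 107 113 112 113]
 [ 85  86  85  85  85  85  85  88  92  64  55  82  83  96 111 113 112 113]
 [ 84  84  84  83  86  89  89  92  77  42  65  86  80  96 111 112 112 114]
 [ 85  85  85  82  82  88  92  92  65  39  72  86  83 103 115 112 112 115]
 [ 84  85  85  85  78  65  59  61  49  59  83  86  87 104 114 112 112 116]
 [ 87  87  87  88  85  77  73  77  70  77  88  86  88 105 114 112 112 117]
 [ 89  89  88  88  89  89  90  91  90  90  89  87  95 109 113 112 113 118]
 [ 88  88  88  87  88  88  88  88  89  88  88  86  98 111 112 112 113 116]
 [ 89  88  88  88  88  88  88  88  88  88  87  85  99 112 113 112 114 107]
 [ 88  88  88  88  88  88  88  88  89  88  88  87 104 114 112 112 115 107]]
row 200 [ 59  82  61  70  89  88  88  82  82  86  86  89  59  67 109 121  92  45
  41  44  44  38  45  52  52  50]
```

Lid is at 0.484 rad. The gauge reads about 0.53 from the side and 0.51 from the top, so I'll raise the lid by about 0.04 rad.

```bash
python3 -m handwheel '[{"tx":0,"ty":0.0007,"tz":-0.0035,"ax":1.15,"ay":0,"az":0,"jaw":-1},{"tx":0,"ty":0.0006,"tz":-0.0036,"ax":1.15,"ay":0,"az":0,"jaw":-1},{"tx":0,"ty":0,"tz":0,"ax":0,"ay":0,"az":0,"jaw":-1},{"tx":0,"ty":0,"tz":0,"ax":0,"ay":0,"az":0,"jaw":-1},{"tx":0,"ty":0,"tz":0,"ax":0,"ay":0,"az":0,"jaw":-1},{"tx":0,"ty":0,"tz":0,"ax":0,"ay":0,"az":0,"jaw":-1},{"tx":0,"ty":0,"tz":0,"ax":0,"ay":0,"az":0,"jaw":-1},{"tx":0,"ty":0,"tz":0,"ax":0,"ay":0,"az":0,"jaw":-1},{"tx":0,"ty":0,"tz":0,"ax":0,"ay":0,"az":0,"jaw":-1},{"tx":0,"ty":0,"tz":0,"ax":0,"ay":0,"az":0,"jaw":-1}]'
python3 - <<'E'
from d import *
from workcell import optics
s,r=state();hz=W(fit().x,[[.1,.045,.07]])[0];bar=s["ee_pos"]+r.apply([0,0,-.019]);v=bar-hz
print("bar ang",np.arctan2(v[2],np.hypot(v[0],v[1]))-np.arctan2(.046,.178),s["qd"].round(2))
m=np.mean([optics.camera("side")["color"][:,:,::-1].astype(np.float32) for _ in range(6)],0);cv2.imwrite("pics/side_4.png",m.astype(np.uint8))
o=fit(("side",)).x-0
def z(g,r,y,h): return proj("side",W(o,[[.1-r*np.cos(g)+h*np.sin(g),y,.07+r*np.sin(g)+h*np.cos(g)]]))[0]-.37
def cross(X,lo,hi):
    p=m.mean(2)[lo:hi,X];lev=(p.max()+p.min())/2;k=np.where(np.diff(np.sign(p-lev)))[0];k=k[0];return lo+k+(lev-p[k])/(p[k+1]-p[k])
def pred(X,g,y,h,R):
    a,b=z(g,.1,y,h),z(g,R,y,h);return a[1]+(X-a[0])*(b[1]-a[1])/(b[0]-a[0])
G=np.linspace(.4,.65,251)
for X in(300,304,308,312,316,320):
    c=cross(X,250,262);print("gauge",X,round(c,2),round(float(np.interp(-c,[-pred(X,g,.149,.008,.19) for g in G],G)),3))
for X in(325,326,327,328,329,330):
    c=cross(X,254,268);print("lid",X,round(c,2),round(float(np.interp(-c,[-pred(X,g,.145,.008,.205) for g in G],G)),3))
x,y,w,h=245,235,100,75
cv2.imwrite("pics/lid4.png",np.clip(cv2.resize(m[y:y+h,x:x+w],(800,600),interpolation=cv2.INTER_CUBIC)*1.5,0,255).astype(np.uint8))
E
```

```text
time: 16.6
ee_pos: [0.5185, 0.1191, 0.1823]
tcp_rot: [-150.0, -0.0, 83.5]
wrist_force: [-5.4, 4.4, -1.0]
opening: 0.0099
grasp_force: 50.4
bar ang 0.5251892066541839 [ 0.07  0.03 -0.06 -0.03 -0.01 -0.14]
gauge 300 257.2 0.522
gauge 304 257.4 0.526
gauge 308 258.11 0.521
gauge 312 258.19 0.528
gauge 316 258.97 0.522
gauge 320 259.16 0.526
lid 325 258.39 0.517
lid 326 258.43 0.519
lid 327 258.56 0.518
lid 328 259.15 0.511
lid 329 259.26 0.511
lid 330 259.2 0.514
```

View pics/lid4.png

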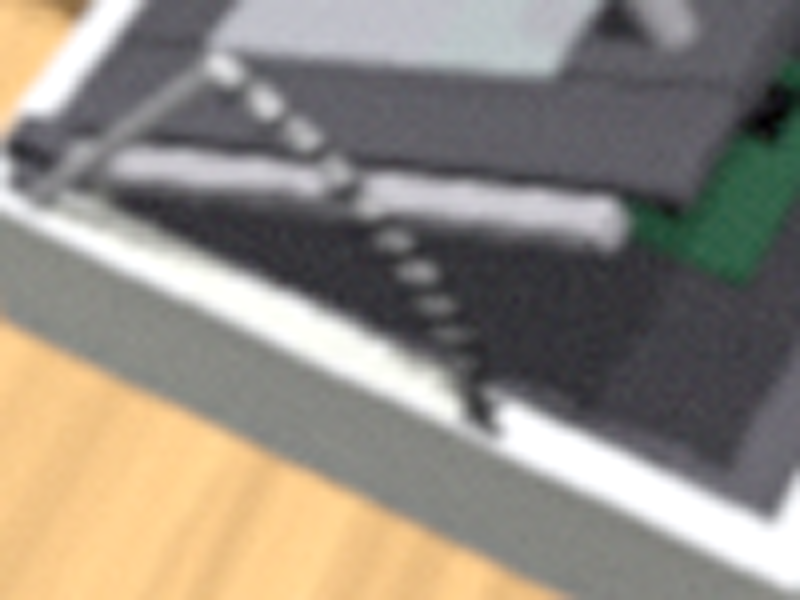

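The lid edge (crop 680,208) now lines up with the gauge strip, whose end is at (622,215): lid about 0.515–0.525 rad, gauge about 0.524 rad. I'm handing the job in while still holding.

```bash
python3 -c "
from workcell import workorder;print(workorder.job_done())"
```

```text
the job is handed in; nothing more can be done
None
```

I turned the dial to the steel tab first (nose within about 1° of it by my estimate), then lifted the lid to about 0.52 rad against a gauge reading of about 0.524, and handed in at about 17 s with the gripper still holding it; no verdict came back.

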